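# Find the heavier ring transformer by hand weight and hold it on the test head

### The arm

A 7-joint arm with a two-finger parallel gripper is mounted at the origin on a cart in front of the work surface, level with it; the furniture and walls round the work are solid. World frame = base frame: x ahead of the robot, y to its left, z up, the work surface at z = 0. Lengths are in m, angles in degrees, forces in N, time in s.
With the tool pointing down it reaches from about 0.425 to 0.875 m from the base axis. Payload 4.7 kg.
Tool frame: the origin (TCP) lies between the finger pads; the fingertips stand env.tip_reach ahead of it and the grasp point (between the pads) lies 2 mm behind it (env.tip_reach is the distance from the TCP to the fingertips, in m); z points along the fingers, y is the line along which they close (so a half turn about z gives the same grasp; the last joint's range is limited). The gripper opens to 87 mm and grips with 3 to 60 N. Pads are 19 mm wide; open, the fingers measure 117 mm over their backs; the gripper's body (75 mm by 190 mm) begins 51 mm behind the grasp point.
Start: joints at [78.043, 18.392, -4.016, 83.108, 1.295, 78.541, -3.26], TCP at [0.144, -0.634, 0.24] pointing down, gripper open.
Joint ranges: [-163.93, 163.93], [-17.29, 119.83], [-79.2, 71.16], [3.27, 140.29], [-89.18, 269.18], [5.43, 117.66], [-154.24, 154.24]. Speed limits (degrees/s): [147.25, 147.25, 180, 180, 180, 180, 180].

### API

Orientations are given as [roll, pitch, yaw] about the fixed x, y, z axes, in that order (R = Rz(yaw) Ry(pitch) Rx(roll)).
In Python, from cell import env gives the robot as it stands.
- The arm moves only by the shell command python3 steer.py 'ROWS' [FORCE]. ROWS is a JSON list of rows, 1 to 8 of them, each an object with the fields sx, sy, sz (the shift in mm), twist (a turn about the tool's z in units of 5 degrees), aperture (the finger opening in m); a field left out counts as zero (the opening has to be given); each row is the pose to reach, as a shift and turn from the pose commanded when the command began, along the tool's axes at that moment; what a row does not reach only later rows make up. A row lasts 1/12 s, in which the tool goes at most 0.0417 m and 7.16 degrees, less where a joint would pass 70% of its speed; a pose out of reach is approached as far as the arm can. The fingers move at their own pace and stop on an object; FORCE is the grip in N (left out, the last holds). Time passes only in rows, so rows that do not move let the fingers close. It prints the time, the measured TCP pose, the force, the opening and the grip force at its end. Input that does not fit is refused with a message, and nothing moves.
- env.get_obs(): the state, without advancing time (a new reading comes with each control period).
- env.read_camera(name): name is "scene" or "top"; returns a dict with "color" (480x640x3 uint8, blue, green, red), "fx", "fy", "cx", "cy" (pixels), "world_from_camera" (4x4, takes a point from camera to world coordinates). Camera axes: x right, y down, z forward; pixel columns grow to the right and rows downward; lengths in m; the calibration is good to about 2 mm. A picture is of the moment at which its call begins. There is no depth.
- env.sign_off(): hands the job in; it is judged then, once.
The state is a dict: "time_s": time; "qpos": joint angles; "joint_velocities": joint speeds; "effort": joint torques, N m; "tool_pos": TCP position; "tool_rot": TCP orientation; "force": force on the tool from outside, world axes, zero at the start; "wrist_torque": the same for the moment, N m; "grip_width": finger opening in m; "grasp_force": force on a finger pad.
Only numpy, scipy, OpenCV 4.12 (cv2) and the standard library are available. Lean on these libraries where they do the work, as an engineer would, in place of code of your own. Each camera call takes 0.05 s, during which the arm holds its last target. There are 200 camera calls.

### The job

Two ring transformers that look the same stand on the pegs of the grey carrier plate: lift each of them in turn some 5 cm clear, feel which is heavier, and set the lighter one back on the peg it came from. Take the heavier one to the test head that is free (on the other head a ring is clamped down by a knurled nut: do not touch that one), put it over the post with its terminal block over the two brass contacts, and press the sprung table well down, more than half-way, but not violently. Finish like that, still gripping the ring and holding the table down; do not let go, and leave the other things on the bench where they are.

Things in the scene. Friction and masses are not known exactly. Their poses are not given: they have to be found in the camera images.
- ring_1: black ring transformer, outside diameter 54, bore 20 right through, height 34; a terminal block (24 wide in y, 22 high, two brass screws on top) stands out on its -x side to 40 from the axis. Origin: on the bore axis at the underside, z up, x away from the terminal block. Starts upright on a carrier peg, either ring on either peg. Grip it across y, where both sides are clear
- ring_2: the other ring, of the same look and size as ring_1; either may be the heavier. They weigh between 0.17 and 0.55 kg and differ by 0.12 kg or more
- ring_1_terminals (a point): point under ring_1's terminal block, at (-34, 0, 0) in the ring's frame (underside)
- ring_2_terminals (a point): the same point of ring_2
- carrier: grey carrier plate 120 x 236, fixed; origin at the centre of its underside on the bench, its top 11 above the bench; long side along its y. Two steel pegs, diameter 12, 12 high with tapered ends, stand at y = +60 and -60. Behind it, from x = 0.6 m on, stand a drawer cabinet and a test fixture about 0.2 m tall: keep the arm clear of them
- carrier_peg_1 (a point): foot of the peg at y = +60, on the plate's top face, where a ring's origin sits
- carrier_peg_2 (a point): foot of the peg at y = -60, likewise
- head_p: one of two like test heads, a fixed grey block 108 x 104; origin on the bench under its post, z up, the two brass contacts on its -x side. A steel post of diameter 14 (its last 10 mm taper to 7) rises on the axis to 78 above the bench, through a white sprung table 88 x 78 whose top is 52 above the bench when up. A ring belongs on it with its x along the head's x
- head_q: the other test head, same build; one of the two heads is occupied by the clamped ring
- clamped_ring: a third ring of the same look, fixed under a brass knurled nut on the occupied head (nut and stud end 58 above its own origin, which lies on the axis at the ring's underside)
- head_p_post (a point): point on head_p's post axis, 52 above the bench: level of the table's top when up
- head_q_post (a point): the same point of head_q
- head_p_contacts (a point): point between head_p's two brass contacts, at (-34, 0, 52) in the head's frame: a seated ring's terminals point belongs above or below here
- head_q_contacts (a point): the same point of head_q
- table_p (a joint): travel of head_p's sprung table in m: 0 up, growing downward to 0.014 at its stop; on a free head the spring starts at about 7 N (more than a ring's weight, so a ring alone does not move it) and adds 0.8 N per mm, about 18 N at the stop
- table_q (a joint): the same for head_q; the table under the clamped ring stays near 0.009
- cutters: red-handled side cutters, 64 x 130 x 12, lying loose on the bench; leave alone
- tape: roll of masking tape, diameter 96, 22 high, lying loose on the bench; leave alone
- terminal_strip: row of light green screw terminals, 14 x 62 x 25, standing loose on the bench; leave alone

How it is judged:
By the outcome, as a careful person would: the job done as asked, in the order asked, and still so for the second after the job is handed in, while the arm keeps its last pose, push and grip.
It also fails if it takes over 59 s, if anything falls off the work surface, if the arm or the gripper's body presses on something with over 40 N, if the wrist force passes 120 N, or if a joint passes its speed limit or range.

## Working session

There is one attempt and no reset: what is moved stays moved. The work goes in short steps, Python scripts to look and compute and a shell command to move; the robot and the scene stay as the last step left them, time stands still between calls to the robot, and variables do not carry over. Pictures are saved under pics/ and viewed, at most 10 in all, crops included, and the job is handed in when it is done.

```bash
ls; mkdir -p pics; python3 - <<'E'
from cell import env
import cv2
print(env.tip_reach, env.get_obs())
for n in("scene","top"):
    c=env.read_camera(n); cv2.imwrite(f"pics/{n}0.png",c["color"]); print(n,c["fx"],c["fy"],c["cx"],c["cy"],c["world_from_camera"].round(4).tolist())
E
```

```text
cell.py
pics
steer.py
0.017 {'time_s': 0.0, 'qpos': array([78.04303367, 18.43853218, -4.01413401, 83.17497835,  1.29632569,
       78.54298005, -3.26127698]), 'joint_velocities': array([ 0.08185911, -0.02371913, -0.13019177,  0.04121084,  0.00034585,
        0.12760499,  0.03917489]), 'effort': array([-4.18747168e-04, -4.91282558e+01, -4.04196745e-01, -3.12524307e+01,
       -6.38259505e-02,  4.37610783e-02,  1.57180821e-04]), 'tool_pos': array([ 0.14342774, -0.63342953,  0.23846664]), 'tool_rot': array([-1.79888824e+02,  7.64053749e-03,  1.27643865e+01]), 'force': array([-0.71575498, -0.22825046,  0.22143548]), 'wrist_torque': array([-0.01312635, -0.01352718, -0.03579768]), 'grasp_force': 0.0, 'grip_width': 0.0867322693355781}
scene 451.8619808726006 451.8619808726006 323.3304358568494 227.53615219127084 [[-0.6768, -0.4227, 0.6027, -0.1676], [-0.7359, 0.4091, -0.5395, 0.6307], [-0.0185, -0.8087, -0.588, 0.6944], [0.0, 0.0, 0.0, 1.0]]
top 582.7344817221364 582.7344817221364 316.01094217756975 248.89016437493692 [[0.009, -0.9866, 0.1628, 0.1846], [-1.0, -0.0095, -0.0024, 0.0545], [0.0039, -0.1627, -0.9867, 1.6866], [0.0, 0.0, 0.0, 1.0]]
```
View pics/scene0.png

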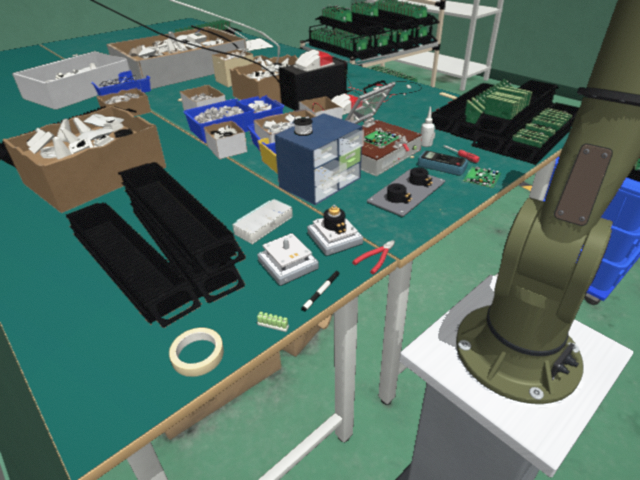

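View pics/top0.png

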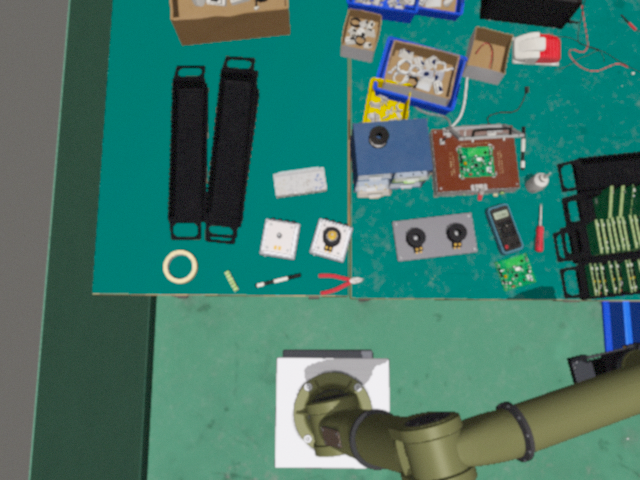

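The scene picture shows the free head at (288,258), the clamped one at (334,230) and the carrier rings at (398,193) and (418,179). In the top picture the same things are at (280,238), (331,238), (417,238) and (457,234). I'll enlarge both.

```bash
python3 - <<'E'
import cv2
a=cv2.imread("pics/top0.png")[205:275,255:415]; b=cv2.imread("pics/top0.png")[205:275,385:485]
s=cv2.imread("pics/scene0.png")
cv2.imwrite("pics/c1.png",cv2.resize(a[:, :105],None,fx=7,fy=7,interpolation=cv2.INTER_CUBIC))
cv2.imwrite("pics/c2.png",cv2.resize(b,None,fx=8,fy=8,interpolation=cv2.INTER_CUBIC))
cv2.imwrite("pics/c3.png",cv2.resize(s[200:290,250:370],None,fx=6.5,fy=6.5,interpolation=cv2.INTER_CUBIC)[:, :])
cv2.imwrite("pics/c4.png",cv2.resize(s[155:225,360:460],None,fx=8,fy=8,interpolation=cv2.INTER_CUBIC))
E
```

View pics/c1.png

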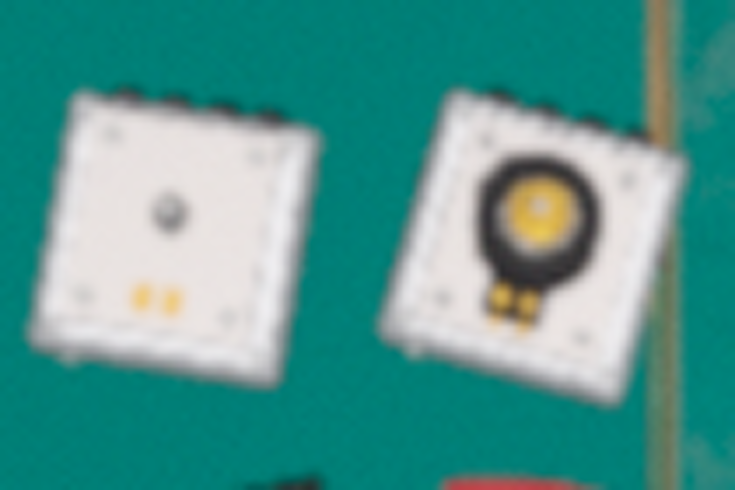

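View pics/c2.png

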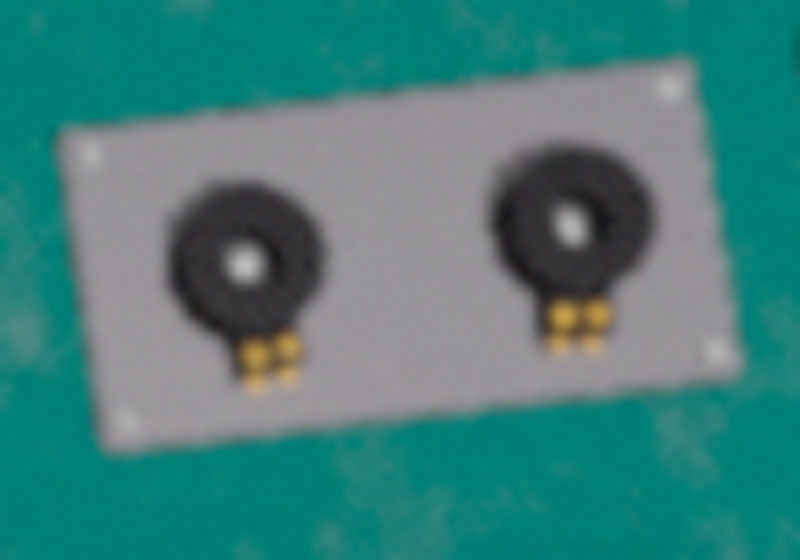

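View pics/c3.png

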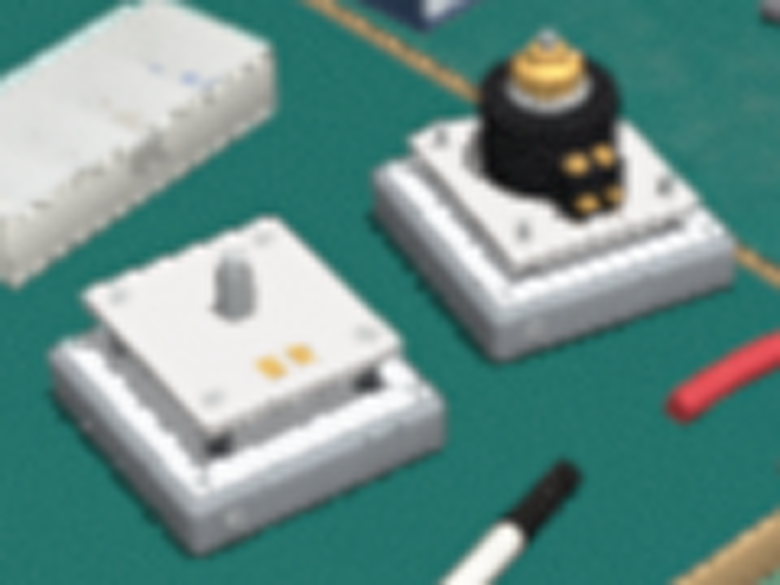

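View pics/c4.png

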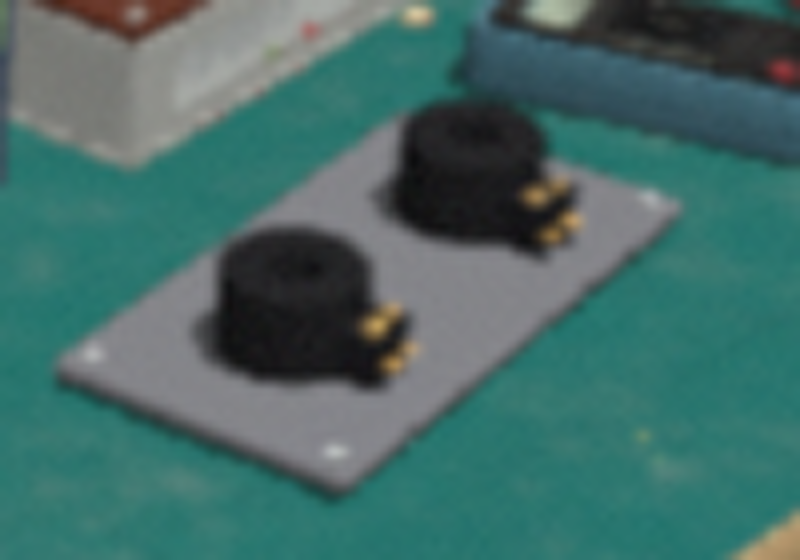

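The crops show these points:
- Free-head table screws in c1 are at (112,134), (257,157), (84,296) and (230,318), with contacts at (142,298) and (171,301).
- Ring tops in c2 are centred at about (247,257) and (572,218).
- The same features are visible in c3 and c4.

Now I'll triangulate them.

```bash
cat > h.py <<'E'
import numpy as np
C={"scene":(451.862,323.33,227.536,np.array([[-0.6768,-0.4227,0.6027,-0.1676],[-0.7359,0.4091,-0.5395,0.6307],[-0.0185,-0.8087,-0.588,0.6944]])),
"top":(582.7345,316.011,248.89,np.array([[0.009,-0.9866,0.1628,0.1846],[-1.0,-0.0095,-0.0024,0.0545],[0.0039,-0.1627,-0.9867,1.6866]]))}
K={"c1":("top",255,205,7),"c2":("top",385,205,8),"c3":("scene",250,200,6.5),"c4":("scene",360,155,8)}
def ray(k,p):
    n,u0,v0,f=K[k]; F,cx,cy,M=C[n]
    u=u0+(p[0]+.5)/f-.5; v=v0+(p[1]+.5)/f-.5
    d=M[:,:3]@[(u-cx)/F,(v-cy)/F,1]; return M[:,3],d/np.linalg.norm(d)
def tri(*kp):
    A=0;b=0;R=[ray(k,p) for k,p in kp]
    for o,d in R:
        P=np.eye(3)-np.outer(d,d);A=A+P;b=b+P@o
    x=np.linalg.solve(A,b); return x,[np.linalg.norm(np.cross(x-o,d)) for o,d in R][0]
def atz(k,p,z):
    o,d=ray(k,p); return o+d*(z-o[2])/d[2]
E
python3 - <<'E'
from h import *
for n,a,b in [("hTL",(112,134),(118,297)),("hTR",(257,157),(264,240)),("hBL",(84,296),(213,399)),("hBR",(230,318),(366,333)),("c+",(142,298),(271,368)),("c-",(171,301),(301,354)),("post",(174,205),(233,256))]:
    x,e=tri(("c1",a),("c3",b));print(n,x.round(4),round(e,4),atz("c1",a,x[2] if n=="post" else .052).round(4),atz("c3",b,.052).round(4))
for n,a,b,z in [("kTL",(92,154),(92,355),.011),("kBL",(128,422),(335,452),.011),("kBR",(716,352),(650,197),.011),("A",(247,257),(295,268),.045),("B",(572,218),(473,138),.045),("A+",(253,356),(376,327),.034),("A-",(288,347),(393,312),.034),("B+",(563,318),(535,196),.034),("B-",(597,314),(560,186),.034)]:
    x,e=tri(("c2",a),("c4",b));print(n,x.round(4),round(e,4),atz("c2",a,z).round(4),atz("c4",b,z).round(4))
for p in [(62,130),(692,60),(742,375),(103,452),(668,88)]: print(p,atz("c2",p,.011).round(4))
E
```

```text
hTL [0.526  0.1815 0.0542] 0.0006 [0.5261 0.1812 0.052 ] [0.5288 0.1803 0.052 ]
hTR [0.5173 0.1222 0.0529] 0.0006 [0.5171 0.1218 0.052 ] [0.5188 0.1218 0.052 ]
hBL [0.459  0.1916 0.0539] 0.0008 [0.4588 0.1912 0.052 ] [0.4616 0.1908 0.052 ]
hBR [0.4501 0.1318 0.0542] 0.0002 [0.4503 0.1317 0.052 ] [0.4525 0.1302 0.052 ]
c+ [0.4581 0.1677 0.0544] 0.0003 [0.4582 0.1676 0.052 ] [0.4606 0.1662 0.052 ]
c- [0.4567 0.1557 0.0545] 0.0001 [0.4571 0.1558 0.052 ] [0.4593 0.1539 0.052 ]
post [0.4926 0.1543 0.0763] 0.0006 [0.4921 0.1538 0.0763] [0.5191 0.1359 0.052 ]
kTL [ 0.538  -0.1834  0.0126] 0.0005 [ 0.538 -0.184  0.011] [ 0.5401 -0.1851  0.011 ]
kBL [ 0.4386 -0.1949  0.0143] 0.0006 [ 0.4386 -0.1958  0.011 ] [ 0.4421 -0.1986  0.011 ]
kBR [ 0.466  -0.4096  0.0145] 0.0002 [ 0.4665 -0.4107  0.011 ] [ 0.4695 -0.4149  0.011 ]
A [ 0.4932 -0.2342  0.0461] 0.0003 [ 0.4937 -0.2342  0.045 ] [ 0.494  -0.2358  0.045 ]
B [ 0.5083 -0.3516  0.0454] 0.0008 [ 0.509  -0.3512  0.045 ] [ 0.508  -0.3526  0.045 ]
A+ [ 0.459  -0.2374  0.036 ] 0.0002 [ 0.4595 -0.2376  0.034 ] [ 0.4608 -0.2401  0.034 ]
A- [ 0.4624 -0.2504  0.035 ] 0.0005 [ 0.4629 -0.2503  0.034 ] [ 0.4629 -0.2519  0.034 ]
B+ [ 0.4749 -0.3487  0.0358] 0.0008 [ 0.4745 -0.3496  0.034 ] [ 0.4773 -0.3509  0.034 ]
B- [ 0.4755 -0.3621  0.0345] 0.0006 [ 0.4761 -0.3619  0.034 ] [ 0.4754 -0.3632  0.034 ]
(62, 130) [ 0.5469 -0.1731  0.011 ]
(692, 60) [ 0.5755 -0.4057  0.011 ]
(742, 375) [ 0.4581 -0.4199  0.011 ]
(103, 452) [ 0.4275 -0.1865  0.011 ]
(668, 88) [ 0.5649 -0.3965  0.011 ]
```

Heights agree with the given sizes to within about 2 mm: table 0.052–0.054, ring tops 0.045. Ring yaws are about 15° (A) and 5° (B), the carrier about 7° and the head about -8.5°. I'll go to ring B first.

```bash
cat > d.py <<'E'
import sys,numpy as np
from cell import env
from scipy.spatial.transform import Rotation as R
o=env.get_obs(); t=[float(a) for a in sys.argv[1:5]]
r=R.from_euler('xyz',o["tool_rot"],degrees=True)
print(o["time_s"],o["tool_pos"].round(4),o["tool_rot"].round(2),"go",r.inv().apply(np.array(t[:3])-o["tool_pos"]).round(4),"turn",round(o["tool_rot"][2]-t[3],2),"F",o["force"].round(2))
E
python3 d.py .5085 -.352 .10 5
```

```text
0.1 [ 0.1435 -0.6335  0.2385] [-179.9     0.     12.77] go [ 0.4182 -0.1936  0.1389] turn 7.77 F [-0.13  0.27  0.11]
```

The rows are not in the units I measure in: shifts go in mm and turns go in units of 5 degrees. I convert before sending: 0.3 m is 300, 0.2 m is 200, 8 degrees is 1.6.

```bash
python3 steer.py '[{"sx": 40,"sy": -20,"sz": 10,"twist": 0.4,"aperture": 0.087},{"sx": 200,"sy": -100,"sz": 60,"twist": 1.6,"aperture": 0.087},{"sx": 200,"sy": -100,"sz": 60,"twist": 1.6,"aperture": 0.087},{"sx": 200,"sy": -100,"sz": 60,"twist": 1.6,"aperture": 0.087},{"sx": 200,"sy": -100,"sz": 60,"twist": 1.6,"aperture": 0.087},{"sx": 300,"sy": -140,"sz": 100,"twist": 1.6,"aperture": 0.087},{"sx": 300,"sy": -140,"sz": 100,"twist": 1.6,"aperture": 0.087},{"sx": 300,"sy": -140,"sz": 100,"twist": 1.6,"aperture": 0.087}]' 30; python3 d.py .5085 -.352 .10 5
```

```text
time_s: 0.77
tool_pos: [0.3963, -0.4367, 0.1431]
tool_rot: [-180.0, 0.0, 4.8]
force: [-0.4, -0.9, 0.1]
grip_width: 0.0868
grasp_force: 0.0
0.7667 [ 0.3963 -0.4367  0.1431] [-1.80e+02  2.00e-02  4.76e+00] go [ 0.1188 -0.0751  0.0431] turn -0.24 F [-0.43 -0.93  0.05]
```

Scaled: 0.118 m is 118, -0.075 m is -75.

```bash
python3 steer.py '[{"sx": 118,"sy": -75,"sz": 40,"aperture": 0.087},{"sx": 118,"sy": -75,"sz": 40,"aperture": 0.087},{"sx": 118,"sy": -75,"sz": 40,"aperture": 0.087},{"sx": 118,"sy": -75,"sz": 40,"aperture": 0.087},{"sx": 118,"sy": -75,"sz": 40,"aperture": 0.087},{"sx": 118,"sy": -75,"sz": 40,"aperture": 0.087},{"sx": 118,"sy": -75,"sz": 40,"aperture": 0.087}]'; python3 d.py .5085 -.352 .034 5
```

```text
time_s: 1.35
tool_pos: [0.5056, -0.3547, 0.1036]
tool_rot: [180.0, 0.1, 4.7]
force: [-0.4, -0.9, -0.1]
grip_width: 0.087
grasp_force: 0.0
1.35 [ 0.5056 -0.3547  0.1036] [1.7998e+02 8.0000e-02 4.7100e+00] go [ 0.0032 -0.0025  0.0696] turn -0.29 F [-0.35 -0.94 -0.05]
```

```bash
python3 steer.py '[{"sx": 3,"sy": -2.5,"sz": 20,"aperture": 0.087},{"sx": 3,"sy": -2.5,"sz": 20,"aperture": 0.087},{"sx": 3,"sy": -2.5,"sz": 20,"aperture": 0.087},{"sx": 3,"sy": -2.5,"sz": 20,"aperture": 0.087},{"sx": 3,"sy": -2.5,"sz": 20,"aperture": 0.087}]'; python3 d.py .5085 -.352 .034 5
```

```text
time_s: 1.77
tool_pos: [0.5092, -0.3521, 0.0849]
tool_rot: [179.9, -0.0, 4.7]
force: [0.3, 0.3, -0.1]
grip_width: 0.0869
grasp_force: 0.0
1.7667 [ 0.5092 -0.3521  0.0849] [ 1.7993e+02 -4.0000e-02  4.6800e+00] go [-0.0007 -0.0002  0.0509] turn -0.32 F [ 0.34  0.3  -0.08]
```

Scaled: 0.049 m is 49, 0.04 m is 40.

```bash
python3 steer.py '[{"sz": 20,"aperture": 0.087},{"sz": 40,"aperture": 0.087},{"sz": 49,"aperture": 0.087},{"sz": 49,"aperture": 0.087},{"sz": 49,"aperture": 0.054},{"sz": 49,"aperture": 0.05},{"sz": 49,"aperture": 0.05},{"sz": 49,"aperture": 0.05}]' 30; python3 d.py .5085 -.352 .034 5
```

```text
time_s: 2.43
tool_pos: [0.5101, -0.3514, 0.0361]
tool_rot: [179.9, -0.1, 4.8]
force: [-0.2, -0.3, 0.1]
grip_width: 0.0681
grasp_force: 0.0
2.4333 [ 0.5101 -0.3514  0.0361] [ 1.7992e+02 -9.0000e-02  4.7600e+00] go [-0.0017  0.0004  0.0021] turn -0.24 F [-0.17 -0.34  0.06]
```

```bash
python3 steer.py '[{"sz": 1,"aperture": 0.05},{"sz": 1,"aperture": 0.05},{"sz": 1,"aperture": 0.05},{"sz": 1,"aperture": 0.05},{"sz": 1,"aperture": 0.05},{"sz": 1,"aperture": 0.05},{"sz": 1,"aperture": 0.05}]' 30; python3 d.py .5085 -.352 .034 5
```

```text
time_s: 3.02
tool_pos: [0.5102, -0.3532, 0.0353]
tool_rot: [179.8, -0.1, 4.7]
force: [0.7, -4.9, 4.9]
grip_width: 0.0538
grasp_force: 30.0
3.0167 [ 0.5102 -0.3532  0.0353] [ 1.7977e+02 -1.3000e-01  4.7200e+00] go [-0.0016 -0.0013  0.0013] turn -0.28 F [ 0.68 -4.93  4.89]
```

Scaled: 0.002 m is 2, -0.06 m is -60.

```bash
python3 steer.py '[{"sy": 2,"sz": -5,"aperture": 0.05},{"sy": 2,"sz": -25,"aperture": 0.05},{"sy": 2,"sz": -45,"aperture": 0.05},{"sy": 2,"sz": -60,"aperture": 0.05},{"sy": 2,"sz": -60,"aperture": 0.05},{"sy": 2,"sz": -60,"aperture": 0.05},{"sy": 2,"sz": -60,"aperture": 0.05},{"sy": 2,"sz": -60,"aperture": 0.05}]'; for i in 1 2 3; do python3 steer.py '[{"aperture": 0.05},{"aperture": 0.05}]' | grep -E 'force|pos'; done
```

```text
time_s: 3.68
tool_pos: [0.5082, -0.3516, 0.0916]
tool_rot: [-179.8, 0.2, 4.8]
force: [-0.5, 0.0, -4.1]
grip_width: 0.0541
grasp_force: 30.0
tool_pos: [0.509, -0.3524, 0.0927]
force: [-0.7, -0.4, -4.5]
grasp_force: 30.0
tool_pos: [0.5095, -0.3528, 0.0936]
force: [0.3, 0.0, -4.4]
grasp_force: 30.0
tool_pos: [0.5096, -0.353, 0.0939]
force: [-0.3, -0.4, -4.1]
grasp_force: 30.0
```

Ring B weighs about 4.3 N (0.44 kg). I'll set it back and weigh the other.

```bash
python3 steer.py '[{"sy": 2,"sz": 20,"aperture": 0.05},{"sy": 2,"sz": 40,"aperture": 0.05},{"sy": 2,"sz": 50,"aperture": 0.05},{"sy": 2,"sz": 57,"aperture": 0.05},{"sy": 2,"sz": 57,"aperture": 0.05},{"sy": 2,"sz": 57,"aperture": 0.05},{"sy": 2,"sz": 57,"aperture": 0.05}]'; python3 d.py .5095 -.355 .0355 5
```

```text
time_s: 4.77
tool_pos: [0.5104, -0.3553, 0.0377]
tool_rot: [179.9, -0.1, 4.8]
force: [-0.9, 0.6, -3.7]
grip_width: 0.0535
grasp_force: 30.0
4.7667 [ 0.5104 -0.3553  0.0377] [ 1.7994e+02 -7.0000e-02  4.7700e+00] go [-0.0009 -0.0004  0.0022] turn -0.23 F [-0.87  0.57 -3.69]
```

Over the peg with no side load. I'll finish the set-down, release and rise.

```bash
python3 steer.py '[{"sz": 2,"aperture": 0.05},{"sz": 2,"aperture": 0.05},{"sz": 2,"aperture": 0.05},{"sz": 2,"aperture": 0.087},{"sz": 2,"aperture": 0.087},{"sz": 2,"aperture": 0.087},{"sz": 2,"aperture": 0.087},{"sz": 2,"aperture": 0.087}]'; python3 steer.py '[{"sz": -40,"aperture": 0.087},{"sz": -80,"aperture": 0.087},{"sz": -80,"aperture": 0.087},{"sz": -80,"aperture": 0.087},{"sz": -80,"aperture": 0.087}]';  python3 d.py .4935 -.2345 .10 15
```

```text
time_s: 5.43
tool_pos: [0.5101, -0.3551, 0.0354]
tool_rot: [180.0, -0.0, 4.8]
force: [0.6, -0.1, 0.3]
grip_width: 0.0795
grasp_force: 0.0
time_s: 5.85
tool_pos: [0.5097, -0.355, 0.1152]
tool_rot: [180.0, -0.0, 4.8]
force: [-0.1, 0.1, -0.6]
grip_width: 0.087
grasp_force: 0.0
5.85 [ 0.5097 -0.355   0.1152] [ 1.7997e+02 -1.0000e-02  4.7700e+00] go [-0.0062 -0.1214  0.0151] turn -10.23 F [-0.1   0.05 -0.55]
```

```bash
python3 steer.py '[{"sx": -6,"sy": -121,"sz": 15,"twist": -2.04,"aperture": 0.087},{"sx": -6,"sy": -121,"sz": 15,"twist": -2.04,"aperture": 0.087},{"sx": -6,"sy": -121,"sz": 15,"twist": -2.04,"aperture": 0.087},{"sx": -6,"sy": -121,"sz": 15,"twist": -2.04,"aperture": 0.087},{"sx": -6,"sy": -121,"sz": 15,"twist": -2.04,"aperture": 0.087},{"sx": -6,"sy": -121,"sz": 15,"twist": -2.04,"aperture": 0.087},{"sx": -6,"sy": -121,"sz": 15,"twist": -2.04,"aperture": 0.087}]'; python3 d.py .4935 -.2345 .0355 15
```

```text
time_s: 6.43
tool_pos: [0.4933, -0.2364, 0.0994]
tool_rot: [180.0, 0.0, 14.8]
force: [-0.3, -0.2, -0.2]
grip_width: 0.0869
grasp_force: 0.0
6.4333 [ 0.4933 -0.2364  0.0994] [1.7999e+02 4.0000e-02 1.4850e+01] go [ 0.0007 -0.0018  0.0639] turn -0.15 F [-0.33 -0.17 -0.17]
```

Scaled: 0.063 m is 63, 0.05 m is 50.

```bash
python3 steer.py '[{"sz": 30,"aperture": 0.087},{"sz": 50,"aperture": 0.087},{"sz": 63,"aperture": 0.087},{"sz": 63,"aperture": 0.087},{"sz": 63,"aperture": 0.05},{"sz": 63,"aperture": 0.05},{"sz": 63,"aperture": 0.05},{"sz": 63,"aperture": 0.05}]' 30;  python3 steer.py '[{"aperture": 0.05},{"aperture": 0.05},{"aperture": 0.05},{"aperture": 0.05},{"aperture": 0.05}]'
```

```text
time_s: 7.1
tool_pos: [0.4946, -0.2354, 0.0382]
tool_rot: [179.9, -0.1, 15.0]
force: [0.8, -1.0, 0.1]
grip_width: 0.0681
grasp_force: 0.0
time_s: 7.52
tool_pos: [0.4944, -0.2356, 0.0377]
tool_rot: [179.9, -0.1, 15.0]
force: [0.4, -1.0, 4.9]
grip_width: 0.0541
grasp_force: 30.0
```

```bash
python3 steer.py '[{"sz": -20,"aperture": 0.05},{"sz": -40,"aperture": 0.05},{"sz": -60,"aperture": 0.05},{"sz": -60,"aperture": 0.05},{"sz": -60,"aperture": 0.05},{"sz": -60,"aperture": 0.05},{"sz": -60,"aperture": 0.05},{"sz": -60,"aperture": 0.05}]'; for i in 1 2 3; do python3 steer.py '[{"aperture": 0.05},{"aperture": 0.05}]' | grep -E 'force|pos'; done
```

```text
time_s: 8.18
tool_pos: [0.4926, -0.2343, 0.0953]
tool_rot: [-179.9, 0.1, 15.0]
force: [0.0, -0.2, -3.1]
grip_width: 0.054
grasp_force: 30.0
tool_pos: [0.4934, -0.2346, 0.0962]
force: [0.1, 0.2, -1.6]
grasp_force: 30.0
tool_pos: [0.4936, -0.2348, 0.0967]
force: [-0.4, -0.5, -1.3]
grasp_force: 30.0
tool_pos: [0.4937, -0.2348, 0.0969]
force: [-0.5, 1.5, -1.4]
grasp_force: 30.0
```

Ring A weighs about 1.5 N, so it is the lighter. I'll put it back on its peg.

Scaled: 0.057 m is 57, 0.053 m is 53.

```bash
python3 steer.py '[{"sz": 20,"aperture": 0.05},{"sz": 40,"aperture": 0.05},{"sz": 53,"aperture": 0.05},{"sz": 57,"aperture": 0.05},{"sz": 57,"aperture": 0.05},{"sz": 57,"aperture": 0.05},{"sz": 57,"aperture": 0.05}]'; python3 d.py .4944 -.2356 .0377 15
```

```text
time_s: 9.27
tool_pos: [0.4945, -0.2351, 0.0408]
tool_rot: [179.9, -0.1, 15.0]
force: [-0.4, -0.2, -1.5]
grip_width: 0.0538
grasp_force: 30.0
9.2667 [ 0.4945 -0.2351  0.0408] [ 1.7993e+02 -8.0000e-02  1.4970e+01] go [-0.0003  0.0004  0.0031] turn -0.03 F [-0.37 -0.23 -1.49]
```

```bash
python3 steer.py '[{"sz": 3,"aperture": 0.05},{"sz": 3,"aperture": 0.05},{"sz": 3,"aperture": 0.05},{"sz": 3,"aperture": 0.087},{"sz": 3,"aperture": 0.087},{"sz": 3,"aperture": 0.087},{"sz": 3,"aperture": 0.087},{"sz": 3,"aperture": 0.087}]'; python3 steer.py '[{"sz": -40,"aperture": 0.087},{"sz": -80,"aperture": 0.087},{"sz": -80,"aperture": 0.087},{"sz": -80,"aperture": 0.087},{"sz": -80,"aperture": 0.087}]';  python3 d.py .5095 -.355 .10 5
```

```text
time_s: 9.93
tool_pos: [0.4935, -0.2348, 0.0368]
tool_rot: [-180.0, 0.0, 15.0]
force: [-0.4, 0.4, -0.5]
grip_width: 0.0794
grasp_force: 0.0
time_s: 10.35
tool_pos: [0.4934, -0.2349, 0.1167]
tool_rot: [180.0, 0.0, 15.0]
force: [-0.7, -0.3, -0.2]
grip_width: 0.0871
grasp_force: 0.0
10.35 [ 0.4934 -0.2349  0.1167] [1.7999e+02 2.0000e-02 1.4960e+01] go [-0.0154  0.1202  0.0168] turn 9.96 F [-0.67 -0.33 -0.18]
```

Scaled: 0.12 m is 120, 0.016 m is 16, 10 degrees is 2.

```bash
python3 steer.py '[{"sx": -15.5,"sy": 120,"sz": 16,"twist": 2,"aperture": 0.087},{"sx": -15.5,"sy": 120,"sz": 16,"twist": 2,"aperture": 0.087},{"sx": -15.5,"sy": 120,"sz": 16,"twist": 2,"aperture": 0.087},{"sx": -15.5,"sy": 120,"sz": 16,"twist": 2,"aperture": 0.087},{"sx": -15.5,"sy": 120,"sz": 16,"twist": 2,"aperture": 0.087},{"sx": -15.5,"sy": 120,"sz": 16,"twist": 2,"aperture": 0.087},{"sx": -15.5,"sy": 120,"sz": 16,"twist": 2,"aperture": 0.087}]'; python3 d.py .5095 -.355 .0355 5
python3 - <<'E'
from cell import env
import cv2
a=env.read_camera("scene")["color"];b=env.read_camera("top")["color"]
cv2.imwrite("pics/c5.png",cv2.hconcat([cv2.resize(a[150:220,360:450],(540,420),interpolation=cv2.INTER_CUBIC)[:, :400],cv2.resize(b[205:275,385:475],(540,420),interpolation=cv2.INTER_CUBIC)[:, :400]]))
E
```

```text
time_s: 10.93
tool_pos: [0.5097, -0.3526, 0.1]
tool_rot: [-179.9, 0.1, 5.1]
force: [1.5, 0.1, 0.4]
grip_width: 0.0872
grasp_force: 0.0
10.9333 [ 0.5097 -0.3526  0.1   ] [-1.7988e+02  6.0000e-02  5.1000e+00] go [-0.0004  0.0025  0.0645] turn 0.1 F [1.51 0.09 0.38]
```

View pics/c5.png

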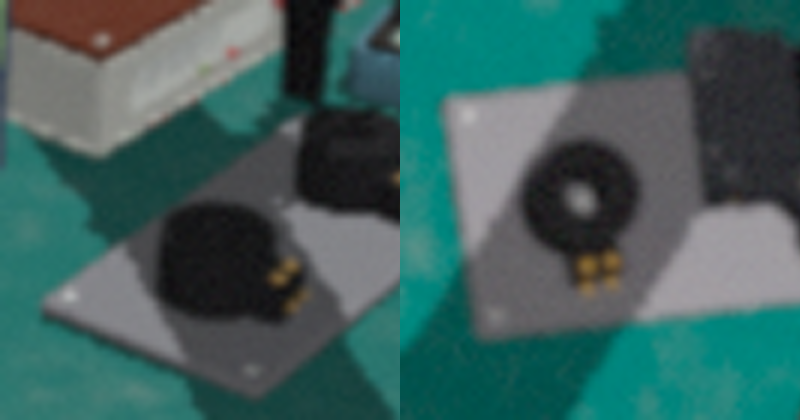

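Ring A is back flat on its peg (bore at (582,198) with the peg visible inside). Now I'll grip B.

```bash
python3 steer.py '[{"sy": 2,"sz": 30,"aperture": 0.087},{"sy": 2,"sz": 50,"aperture": 0.087},{"sy": 2,"sz": 65,"aperture": 0.087},{"sy": 2,"sz": 65,"aperture": 0.087},{"sy": 2,"sz": 65,"aperture": 0.05},{"sy": 2,"sz": 65,"aperture": 0.05},{"sy": 2,"sz": 65,"aperture": 0.05},{"sy": 2,"sz": 65,"aperture": 0.05}]' 45;  python3 steer.py '[{"aperture": 0.05},{"aperture": 0.05},{"aperture": 0.05},{"aperture": 0.05},{"aperture": 0.05},{"aperture": 0.05}]'
```

```text
time_s: 11.7
tool_pos: [0.5108, -0.3572, 0.0375]
tool_rot: [179.9, -0.1, 5.0]
force: [-0.5, -0.6, -0.3]
grip_width: 0.068
grasp_force: 0.0
time_s: 12.2
tool_pos: [0.5103, -0.3559, 0.0366]
tool_rot: [-180.0, -0.0, 5.0]
force: [-1.2, 3.3, 5.5]
grip_width: 0.0536
grasp_force: 45.0
```

Scaled: -0.16 m is -160, -0.12 m is -120.

```bash
python3 steer.py '[{"sz": -20,"aperture": 0.05},{"sz": -40,"aperture": 0.05},{"sz": -80,"aperture": 0.05},{"sz": -120,"aperture": 0.05},{"sz": -160,"aperture": 0.05},{"sz": -160,"aperture": 0.05},{"sz": -160,"aperture": 0.05},{"sz": -160,"aperture": 0.05}]'; python3 d.py .491 .156 .19 -8.5
```

```text
time_s: 12.87
tool_pos: [0.5087, -0.3565, 0.194]
tool_rot: [-179.9, 0.1, 4.9]
force: [-0.9, 1.6, -4.6]
grip_width: 0.0537
grasp_force: 45.0
12.8667 [ 0.5087 -0.3565  0.194 ] [-1.7992e+02  1.5000e-01  4.9400e+00] go [ 0.0266 -0.5122  0.0046] turn 13.44 F [-0.87  1.57 -4.62]
```

Scaled: -0.25 m is -250, -0.04 m is -40, 7 degrees is 1.4.

```bash
python3 steer.py '[{"sx": 2,"sy": -40,"twist": 0.4,"aperture": 0.05},{"sx": 13,"sy": -250,"twist": 1.4,"aperture": 0.05},{"sx": 13,"sy": -250,"twist": 1.4,"aperture": 0.05},{"sx": 13,"sy": -250,"twist": 1.4,"aperture": 0.05},{"sx": 13,"sy": -250,"twist": 1.4,"aperture": 0.05},{"sx": 13,"sy": -250,"twist": 1.4,"aperture": 0.05},{"sx": 13,"sy": -250,"twist": 1.4,"aperture": 0.05},{"sx": 13,"sy": -250,"twist": 1.4,"aperture": 0.05}]' ; python3 d.py .491 .156 .19 -8.5
```

```text
time_s: 13.53
tool_pos: [0.4996, -0.1026, 0.1933]
tool_rot: [-179.9, 0.3, -1.6]
force: [1.1, -2.1, -3.8]
grip_width: 0.0537
grasp_force: 45.0
13.5333 [ 0.4996 -0.1026  0.1933] [-179.92    0.26   -1.64] go [-0.016  -0.2583  0.0037] turn 6.86 F [ 1.06 -2.14 -3.78]
```

Scaled: -0.256 m is -256, -0.04 m is -40, 6.8 degrees is 1.36.

```bash
python3 steer.py '[{"sx": -3,"sy": -40,"twist": 0.2,"aperture": 0.05},{"sx": -16,"sy": -256,"sz": 2,"twist": 1.36,"aperture": 0.05},{"sx": -16,"sy": -256,"sz": 2,"twist": 1.36,"aperture": 0.05},{"sx": -16,"sy": -256,"sz": 2,"twist": 1.36,"aperture": 0.05},{"sx": -16,"sy": -256,"sz": 2,"twist": 1.36,"aperture": 0.05},{"sx": -16,"sy": -256,"sz": 2,"twist": 1.36,"aperture": 0.05},{"sx": -16,"sy": -256,"sz": 2,"twist": 1.36,"aperture": 0.05},{"sx": -16,"sy": -256,"sz": 2,"twist": 1.36,"aperture": 0.05}]' ; python3 d.py .491 .156 .12 -8.5
```

```text
time_s: 14.2
tool_pos: [0.4929, 0.1531, 0.1921]
tool_rot: [-179.9, 0.2, -8.5]
force: [0.4, -0.6, -4.5]
grip_width: 0.0538
grasp_force: 45.0
14.2 [0.4929 0.1531 0.1921] [-179.94    0.2    -8.48] go [-0.002  -0.0025  0.0721] turn 0.02 F [ 0.37 -0.57 -4.46]
```

Scaled: 0.077 m is 77, 0.04 m is 40.

```bash
python3 steer.py '[{"sx": -2,"sy": -2.5,"sz": 40,"aperture": 0.05},{"sx": -2,"sy": -2.5,"sz": 77,"aperture": 0.05},{"sx": -2,"sy": -2.5,"sz": 77,"aperture": 0.05},{"sx": -2,"sy": -2.5,"sz": 77,"aperture": 0.05},{"sx": -2,"sy": -2.5,"sz": 77,"aperture": 0.05},{"sx": -2,"sy": -2.5,"sz": 77,"aperture": 0.05}]' ; python3 d.py .491 .156 .115 -8.5
python3 - <<'E'
from cell import env
import cv2
a=env.read_camera("scene")["color"];b=env.read_camera("top")["color"]
cv2.imwrite("pics/s6.png",a);cv2.imwrite("pics/t6.png",b)
cv2.imwrite("pics/c6.png",cv2.hconcat([cv2.resize(a[210:290,250:330],(400,400),interpolation=cv2.INTER_CUBIC),cv2.resize(b[195:275,240:320],(400,400),interpolation=cv2.INTER_CUBIC)]))
E
```

```text
time_s: 14.7
tool_pos: [0.4946, 0.1522, 0.1187]
tool_rot: [-179.9, -0.2, -8.9]
force: [0.9, -0.3, -3.3]
grip_width: 0.0536
grasp_force: 45.0
14.7 [0.4946 0.1522 0.1187] [-179.94   -0.18   -8.92] go [-0.0041 -0.0032  0.0037] turn -0.42 F [ 0.9  -0.26 -3.34]
```

View pics/c6.png

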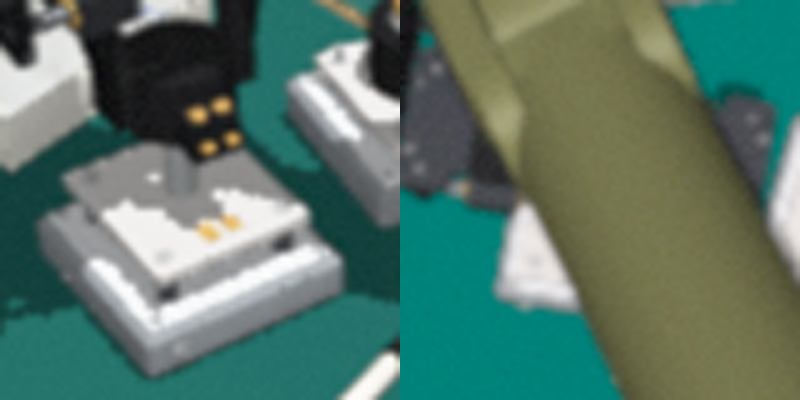

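The scene crop shows the ring above the post: terminal screws at (198,114) and (222,105), contacts at (209,232) and (231,222). The arm hides the top view, so I'll compare both pairs in the scene view at their known heights.

```bash
python3 - <<'E'
from h import *
K["c6"]=("scene",250,210,5)
z=.1187-.0256+.0245
s=[atz("c6",p,z) for p in((198,114),(222,105))]; c=[atz("c6",p,.0545) for p in((209,232),(231,222))]
f=[atz("c6",p,z-.0115) for p in((209,149),(233,139))]
print(s,c); m=(s[0]+s[1])/2; n=(c[0]+c[1])/2; print(m,n,m-n, (f[0]+f[1])/2)
for a in (s,c): d=a[0]-a[1]; print(np.degrees(np.arctan2(-d[0],d[1])))
print("ring centre from terminals",m[:2]+.034*np.array([np.cos(-.15),np.sin(-.15)]))
E
python3 d.py .491 .156 .115 -8.5
```

```text
[array([0.46148447, 0.1660954 , 0.1176    ]), array([0.45933568, 0.15452258, 0.1176    ])] [array([0.45851411, 0.16733112, 0.0545    ]), array([0.4571083 , 0.15579092, 0.0545    ])]
[0.46041007 0.16030899 0.1176    ] [0.4578112  0.16156102 0.0545    ] [ 0.00259887 -0.00125203  0.0631    ] [0.45032724 0.16335804 0.1061    ]
-10.518642235012258
-6.945489011708108
ring centre from terminals [0.49402829 0.15522809]
14.8 [0.4943 0.1526 0.1188] [-179.95   -0.2    -8.88] go [-0.0038 -0.0029  0.0038] turn -0.38 F [ 0.08  0.04 -4.61]
```

Scaled: 0.008 m is 8, -0.003 m is -3.

```bash
python3 steer.py '[{"sx": -3,"sy": -1.5,"aperture": 0.05},{"sx": -3,"sy": -1.5,"sz": 8,"aperture": 0.05},{"sx": -3,"sy": -1.5,"sz": 8,"aperture": 0.05},{"sx": -3,"sy": -1.5,"sz": 8,"aperture": 0.05},{"sx": -3,"sy": -1.5,"sz": 8,"aperture": 0.05}]' ; python3 d.py .4915 .1545 .095 -8.5
```

```text
time_s: 15.22
tool_pos: [0.4898, 0.1545, 0.1087]
tool_rot: [180.0, 0.0, -8.8]
force: [-0.1, 0.4, -3.4]
grip_width: 0.0536
grasp_force: 45.0
15.2167 [0.4898 0.1545 0.1087] [ 1.7998e+02  2.0000e-02 -8.8200e+00] go [ 0.0017 -0.0002  0.0137] turn -0.32 F [-0.13  0.43 -3.4 ]
```

Scaled: 0.012 m is 12, 0.008 m is 8.

```bash
python3 steer.py '[{"sx": 1.5,"sz": 4,"aperture": 0.05},{"sx": 1.5,"sz": 8,"aperture": 0.05},{"sx": 1.5,"sz": 12,"aperture": 0.05},{"sx": 1.5,"sz": 12,"aperture": 0.05},{"sx": 1.5,"sz": 12,"aperture": 0.05}]' ; python3 d.py .4915 .1545 .08 -8.5
```

```text
time_s: 15.63
tool_pos: [0.4911, 0.1542, 0.0963]
tool_rot: [180.0, 0.1, -8.8]
force: [0.0, 0.9, -3.4]
grip_width: 0.0537
grasp_force: 45.0
15.6333 [0.4911 0.1542 0.0963] [ 1.7998e+02  6.0000e-02 -8.8300e+00] go [ 0.0004 -0.0003  0.0163] turn -0.33 F [ 0.03  0.91 -3.4 ]
```

```bash
python3 steer.py '[{"sz": 4,"aperture": 0.05},{"sz": 8,"aperture": 0.05},{"sz": 12,"aperture": 0.05},{"sz": 14,"aperture": 0.05},{"sz": 14,"aperture": 0.05},{"sz": 14,"aperture": 0.05}]' ; python3 d.py .4915 .1545 .067 -8.5
```

```text
time_s: 16.13
tool_pos: [0.4913, 0.1543, 0.0826]
tool_rot: [180.0, 0.0, -8.8]
force: [-0.7, 0.2, -3.9]
grip_width: 0.0535
grasp_force: 45.0
16.1333 [0.4913 0.1543 0.0826] [ 1.7999e+02  2.0000e-02 -8.8300e+00] go [ 0.0002 -0.0002  0.0156] turn -0.33 F [-0.74  0.19 -3.92]
```

The ring is over the post with no side load. Now I'll press slowly.

```bash
python3 steer.py '[{"sz": 3,"aperture": 0.05},{"sz": 6,"aperture": 0.05},{"sz": 8,"aperture": 0.05},{"sz": 10,"aperture": 0.05},{"sz": 11,"aperture": 0.05},{"sz": 12,"aperture": 0.05},{"sz": 12,"aperture": 0.05},{"sz": 12,"aperture": 0.05}]' 55; python3 d.py .4915 .1545 .067 -8.5
```

```text
time_s: 16.8
tool_pos: [0.4919, 0.1545, 0.072]
tool_rot: [180.0, -0.1, -8.8]
force: [-3.0, -1.2, 7.1]
grip_width: 0.0534
grasp_force: 55.0
16.8 [0.4919 0.1545 0.072 ] [ 1.7998e+02 -5.0000e-02 -8.8400e+00] go [-0.0005  0.      0.005 ] turn -0.34 F [-3.03 -1.17  7.13]
```

Scaled: 0.0055 m is 5.5, 0.004 m is 4.

```bash
python3 steer.py '[{"sz": 2,"aperture": 0.05},{"sz": 4,"aperture": 0.05},{"sz": 5.5,"aperture": 0.05},{"sz": 5.5,"aperture": 0.05},{"sz": 5.5,"aperture": 0.05},{"sz": 5.5,"aperture": 0.05}]' ; python3 d.py .4915 .1545 .067 -8.5
python3 - <<'E'
from cell import env
import cv2
a=env.read_camera("scene")["color"]
cv2.imwrite("pics/c7.png",cv2.resize(a[200:290,250:370],(780,585),interpolation=cv2.INTER_CUBIC))
E
```

```text
time_s: 17.3
tool_pos: [0.492, 0.1545, 0.067]
tool_rot: [180.0, -0.1, -8.8]
force: [-4.3, -1.6, 10.9]
grip_width: 0.0534
grasp_force: 55.0
17.3 [0.492  0.1545 0.067 ] [ 1.7996e+02 -5.0000e-02 -8.8400e+00] go [-0.0005  0.      0.    ] turn -0.34 F [-4.31 -1.6  10.92]
```

View pics/c7.png

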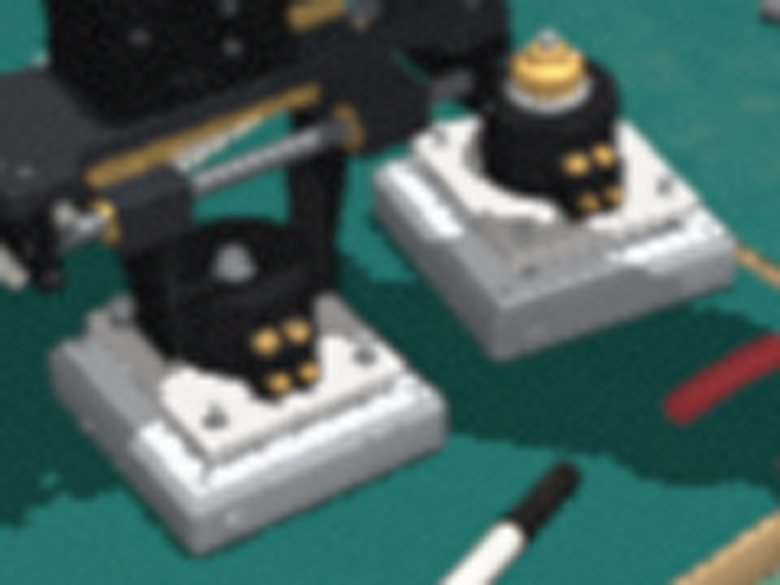

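The ring sits on the post: the tip shows in the bore at (233,262), and the block (screws at (266,342) and (297,332)) covers the contacts. The table is nearly level with the base. Spring force of about 15 N and ring height agree on roughly 10 mm of travel. I'll hold briefly and hand in.

```bash
python3 steer.py '[{"aperture": 0.05},{"aperture": 0.05},{"aperture": 0.05},{"aperture": 0.05}]' && python3 -c "
from cell import env
print(env.sign_off())"
```

```text
time_s: 17.68
tool_pos: [0.492, 0.1544, 0.0671]
tool_rot: [180.0, -0.1, -8.8]
force: [-4.9, -1.6, 10.8]
grip_width: 0.0533
grasp_force: 55.0
the job is handed in; nothing more can be done
None
```

I handed in the job at 17.7 s: the heavier ring (about 0.44 kg, from the peg at y = -60) is over the free head's post, still gripped and holding the table about 10 mm down of 14 (estimated from tool height and force), and the lighter one (about 0.15 kg) is back on its own peg.

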